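Pop a battery out of the charging dock and trap it on the ramp

ROBOT

A 6-joint arm with a two-finger parallel gripper is mounted at the origin on the work surface. World frame = base frame: x ahead of the robot, y to its left, z up, the work surface at z = 0. Lengths are in mm, angles in rad, forces in N, time in s.
With the tool pointing down it reaches from about 350 to 875 mm from the base axis. Payload 4.2 kg.
Tool frame: the origin (TCP) lies at the very end of the fingers, on their centre line; the grasp point (between the pads) lies 19 mm behind it; z points along the fingers, y is the line along which they close (so a half turn about z gives the same grasp; the last joint's range is limited). The gripper opens to 85 mm and grips with 20 to 120 N. Pads are 22 mm wide; open, the fingers measure 114 mm over their backs; the gripper's body (76 mm by 85 mm) begins 54 mm behind the grasp point. The pads swing forward as they close: fully open they stand 13 mm farther back than shut.
Start: joints at [-0.895, 0.385, 0.008, 0, -1.194, -0.259], TCP at [253.035, -571.465, 231.312] pointing down, gripper open.
Joint ranges: [-3.14, 3.14], [-1.21, 2.06], [-1.07, 1.41], [-3.16, 2.05], [-2.99, -0.16], [-3.1, 3.1]. Speed limits (rad/s): [2.79, 2.79, 3.14, 3.14, 3.14, 3.14].

INTERFACE

Orientations are given as a unit quaternion [x, y, z, w].
In Python, from bench import read_state, get_image, camera_model, job_done gives the robot as it stands.
- The arm moves only by the shell command python3 -m handwheel 'ROWS'. ROWS is JSON, a list of rows, each a list of 7 numbers: the shift along the tool's x, y, z in m, then the turn, a rotation vector about the tool's x, y, z in rad, then the gripper's target within -1 to 1 (fully open at 1, half-way at 0, shut at -1). In form: [[dx, dy, dz, wx, wy, wz, jaw], ...]. A call has 1 to 10 rows; each row is the pose to reach, as a shift and turn from the pose commanded when the call began, along the tool's axes at that moment; what a row does not reach only later rows make up. A row lasts 1/8 s, in which the tool goes at most 62.5 mm and 10.7 degrees, less where a joint would pass 70% of its speed; a pose out of reach is approached as far as the arm can. A call with a gripper value outside its range is refused whole. The fingers move at their own pace and stop on an object; the grip force is fixed at half the most. Time passes only in rows, so rows that repeat a pose let the fingers close. It gives the time, the measured TCP pose, the force, the opening and the grip force at its end, in the units of the state.
- read_state(): the state, without advancing time (a new reading comes with each control period).
- get_image(name): name is "side" or "top"; returns (picture, depth): 384x512x3 uint8, blue, green, red; 384x512 float32, mm along the optical axis (not along the pixel's ray), 0 where there is no reading.
- camera_model(name): a dict with "K" (3x3 intrinsics, pixels), "dist" ([k1, k2, p1, p2, k3] as OpenCV has them; the pictures are not rectified), "rvec" (rotation vector, rad) and "tvec" (3), from world to camera coordinates, as OpenCV has them. Camera axes: x right, y down, z forward; pixel columns grow to the right and rows downward; lengths in mm; the calibration is good to about 2 mm. A picture is of the moment at which its call begins. camera_model takes no time and is no camera call.
- job_done(): hands the job in; it is judged then, once.
The state is a dict: "clock": time; "joints": joint angles; "joint_vel": joint speeds; "joint_efforts": joint torques, N m; "position": TCP position; "ee_rot": TCP orientation; "contact_force": force on the tool from outside, world axes, zero at the start; "wrist_torque": the same for the moment, N m; "gripper_width": finger opening in mm; "grasp_force": force on a finger pad.
Only numpy, scipy, OpenCV 4.12 (cv2) and the standard library are available. Lean on these libraries where they do the work, as an engineer would, in place of code of your own. Each camera call takes 0.05 s, during which the arm holds its last target. There are 200 camera calls.

TASK

Press the dock's orange eject key down with one finger so that the blue and yellow battery pops out of its bay, and stop the battery on the sloping ramp with the other finger before it slides off the end. Let it come at least 2 cm out of the bay, keep all of it on the ramp, do not lift it, and leave the mug, the jar and the spare battery where they stand. Finish while holding: one finger still keeping the key down, the other still holding the battery back.

Things in the scene. Friction and masses are not known exactly. Their poses are not given: they have to be found in the camera images.
- ramp: Grey ramp of the dock. Origin: on its surface at mid-width, 65 mm above the table, at the latched battery's lower front edge. x points up the slope (22 degrees), z square to the surface, y level across. The bay lies at x 0 to 72 mm (walls 20 to 26 mm high). The open ramp goes down to x -125 mm. The battery runs between rails at y -22 and +22 mm, 5 mm thick, 8 mm high.
- ramp_end (a point): Middle of the ramp's low open end, on its surface, 18 mm above the table; no stop here. The ramp is slick: once freed, the battery is kicked by a spring behind it (under 2 N over 16 mm) and slides down by itself, reaching about half a metre a second, until something blocks it.
- dock: The black charging dock, 215 mm long, 75 mm wide (key side wider), fixed to the table; place and heading vary. Origin on the table straight below the ramp's origin; z up, x level in the up-slope direction, y towards the key.
- key_top (a point): Centre of the top of the orange eject key, a level pad 26 x 22 mm beside the ramp. In the dock's axes it lies at x -42, y +44 mm (from the channel's middle), 68 mm above the table when up. Its top is then 20 mm higher than the ramp surface across from it (at x -42, y 0), 10 mm when fully down: a second fingertip, level with the first and 44 mm to -y, hangs in the battery's way.
- key (a joint): Travel of the eject key, 0 (up) to 0.010 m (fully down), straight down against a spring: 2 N at first, 6 N at the bottom; it springs back. It carries the latch, an orange tooth 5 mm high across the ramp just in front of the battery, which sinks under the surface after about 6 mm of travel and frees the battery at once.
- battery_center (a point): Centre of the blue battery with a yellow band, a block 52 mm long (ramp x), 41 mm wide (ramp y), 28 mm high (ramp z), 150 to 310 g, lying on the ramp in the bay. Its axes are parallel to the ramp's. Latched, it is at ramp x = 26 mm, y = 0, z = 14 mm, its front face at ramp x = 0.
- battery: The same battery; origin at the centre of its underside, axes parallel to the ramp's while it lies there.
- mug: Bystander: red mug, 76 mm across and 88 mm high with a handle, loose, upright near the dock. Origin at the centre of its underside.
- jar: Bystander: glass jar with a black cap, 66 mm across and 70 mm high, loose, upright near the dock. Origin at the centre of its underside.
- spare: Bystander: grey spare battery with a black band, 52 x 41 x 28 mm, lying loose on the table near the dock. Origin at the centre of its underside.
Mind the look-alikes: they are no part of the job. Of the things shaped like the battery, the blue one is meant.

How it is judged:
By the outcome, as a careful person would: the job done as asked, in the order asked, and still so for the second after the job is handed in, while the arm keeps its last pose, push and grip.
It also fails if it takes over 32 s, if anything falls off the work surface, if the arm or the gripper's body presses on something with over 40 N, if the wrist force passes 120 N, or if a joint passes its speed limit or range.

## Working session

There is one attempt and no reset: what is moved stays moved. The work goes in short steps, Python scripts to look and compute and a shell command to move; the robot and the scene stay as the last step left them, time stands still between calls to the robot, and variables do not carry over. Pictures are saved under pics/ and viewed, at most 10 in all, crops included, and the job is handed in when it is done.

```bash
mkdir -p pics; ls; python3 - <<'E'
from bench import *
import cv2,pickle
s=read_state();print(s)
for n in("top","side"):
    im,d=get_image(n);cv2.imwrite(f"pics/{n}0.png",im);pickle.dump((im,d,camera_model(n)),open(f"{n}0.pkl","wb"))
    print(n,camera_model(n))
E
```

```text
pics
{'clock': 0.0, 'joints': array([-8.95378181e-01,  3.85531029e-01,  6.63028315e-03, -5.07163995e-04,
       -1.19400164e+00, -2.58609034e-01]), 'joint_vel': array([ 7.75312708e-05,  1.26630891e-03,  3.53086348e-04,  9.15798306e-04,
       -8.94824809e-04,  2.12262516e-03]), 'joint_efforts': array([-1.37253774e-03, -3.92289984e+01,  1.88397574e+01,  4.18628499e+00,
       -4.71541731e-03, -9.42348407e-06]), 'position': array([ 252.81498547, -570.94432076,  230.23752845]), 'ee_rot': array([-2.06807593e-01,  9.78381038e-01,  1.04638081e-03, -2.63640237e-04]), 'contact_force': array([-0.47224137, -0.33295062,  0.76244596]), 'wrist_torque': array([-0.00133632,  0.03254438, -0.01024853]), 'grasp_force': 0.0, 'gripper_width': 85.19181647790624}
top {'K': array([[436.21191034,   0.        , 256.02133831],
       [  0.        , 436.21191034, 196.76867359],
       [  0.        ,   0.        ,   1.        ]]), 'dist': array([-0.16088272,  0.        ,  0.        ,  0.        ,  0.        ]), 'rvec': array([ 2.18345585, -2.1565844 ,  0.16902015]), 'tvec': array([ 37.25675837, 545.13730168, 850.31698216])}
side {'K': array([[357.68911079,   0.        , 262.48556061],
       [  0.        , 357.68911079, 192.96063354],
       [  0.        ,   0.        ,   1.        ]]), 'dist': array([0.00423733, 0.        , 0.        , 0.        , 0.        ]), 'rvec': array([ 0.63488373, -2.47905843,  1.3481927 ]), 'tvec': array([483.20707157, 170.95271369, 633.50125437])}
```

View pics/top0.png

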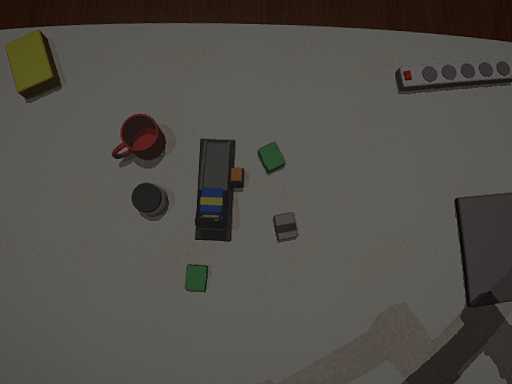

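View pics/side0.png

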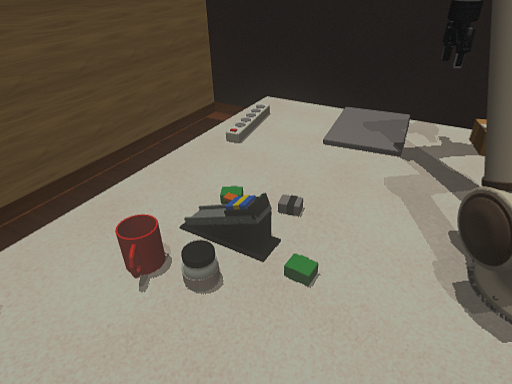

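The top view shows the dock at columns 197–236, rows 139–241. The blue and yellow battery is at (211,203) and the orange key at (237,177). The mug is at (141,135), the jar at (148,198) and the grey spare at (286,226). Green blocks at (271,157) and (196,278) and the yellow block at (33,64) are look-alikes. Only (211,203) is blue with a yellow band and sits in the bay, so that is the battery.

```bash
cat > h.py <<'E'
import numpy as np,cv2,pickle
def ray(cm,uv,z):
    R=cv2.Rodrigues(cm["rvec"])[0];c=-R.T@cm["tvec"]
    p=cv2.undistortPoints(np.float64(uv).reshape(-1,1,2),cm["K"],cm["dist"])[:,0]
    d=np.c_[p,np.ones(len(p))]@R
    return c+d*((z-c[2])/d[:,2])[:,None]
def cloud(cm,d,m):
    v,u=np.nonzero(m&(d>0));R=cv2.Rodrigues(cm["rvec"])[0]
    p=cv2.undistortPoints(np.float64(np.c_[u,v]).reshape(-1,1,2),cm["K"],cm["dist"])[:,0]
    return (np.c_[p,np.ones(len(p))]*d[v,u][:,None]-cm["tvec"])@R
def hsv(im,lo,hi): return cv2.inRange(cv2.cvtColor(im,cv2.COLOR_BGR2HSV),lo,hi)>0
E
python3 - <<'E'
from h import *
im,d,cm=pickle.load(open("top0.pkl","rb"))
roi=np.zeros(d.shape,bool);roi[135:245,190:250]=1
def rep(n,m):
    m=m&roi;c,s,a=cv2.minAreaRect(np.argwhere(m)[:,::-1].astype(np.float32));P=cloud(cm,d,m)
    print(n,m.sum(),c,s,a,np.median(P,0).round(1),P[:,2].min().round(),P[:,2].max().round());return c
k=rep("orange",hsv(im,(5,120,70),(16,255,255)));print(ray(cm,[k],68))
b=rep("blue",hsv(im,(105,120,50),(130,255,255)));y=rep("yellow",hsv(im,(20,120,80),(35,255,255)))
P=cloud(cm,d,roi);Q=P[(P[:,2]>12)];r=cv2.minAreaRect(Q[:,:2].astype(np.float32));print("dock>12",r,cv2.boxPoints(r))
# ramp-surface fit
m=np.zeros(d.shape,bool);m[145:183,205:226]=1;S=cloud(cm,d,m)
A=np.linalg.lstsq(np.c_[S[:,:2],np.ones(len(S))],S[:,2],rcond=None)[0];print("slope",A,np.degrees(np.arctan(np.hypot(A[0],A[1]))),"heading",np.degrees(np.arctan2(A[1],A[0])))
for n,rr in(("mug",(110,112,165,165)),("jar",(125,178,172,220)),("spare",(270,205,302,245))):
    m=np.zeros(d.shape,bool);m[rr[1]:rr[3],rr[0]:rr[2]]=1;P=cloud(cm,d,m);P=P[P[:,2]>15];print(n,P.min(0).round(),P.max(0).round())
i2=im[130:250,180:300];cv2.imwrite("pics/crop.png",cv2.convertScaleAbs(cv2.resize(i2,None,fx=5,fy=5,interpolation=2),alpha=1.8))
E
```

```text
orange 136 (236.0, 174.0) (12.0, 10.0) 90.0 [584.9  84.6  67.6] 64.0 71.0
[[584.69018281  84.7097614   68.        ]]
blue 336 (211.0553436279297, 199.67037963867188) (21.35260009765625, 24.34595489501953) 3.814074993133545 [537.1 129.3  98.2] 88.0 112.0
yellow 143 (210.65231323242188, 200.75845336914062) (21.023136138916016, 6.656402587890625) 3.1798300743103027 [527.  129.5 102.2] 97.0 107.0
dock>12 ((567.8624877929688, 112.82685089111328), (86.90100860595703, 187.91477966308594), 88.59461212158203) [[472.86768  71.69383]
 [660.72595  67.08501]
 [662.8573  153.95987]
 [474.99902 158.5687 ]]
slope [-3.98877332e-01  2.15388499e-02  2.79057264e+02] 21.774655413025542 heading 176.90910532992217
mug [619. 237.  15.] [700. 338.  92.]
jar [504. 227.  15.] [569. 290.  74.]
spare [460. -41.  16.] [515.   6.  32.]
```

View pics/crop.png

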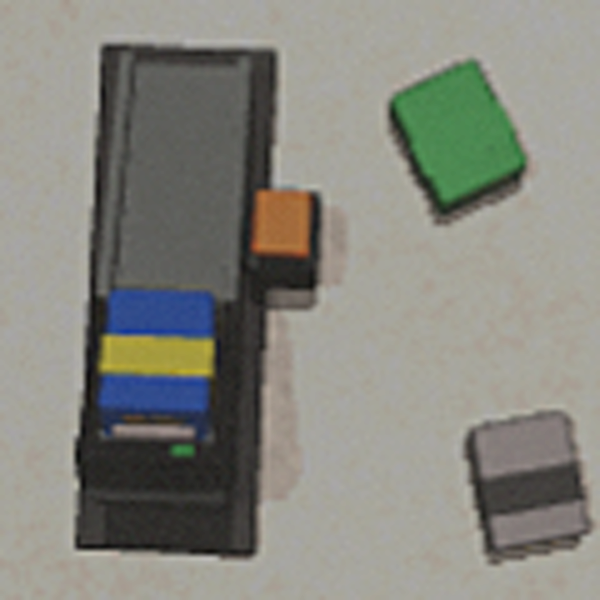

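The crop confirms it: the blue and yellow battery is in the bay at crop (160,350), and the key is at crop (282,222). Next I'll refine the heading and compute the approach shift.

```bash
cat >> h.py <<'E'
from scipy.spatial.transform import Rotation as Ro
def shift(s,target,yhead):
    "shift in tool axes [m] to the target TCP [mm], turn vector so that tool z is down, tool y has heading yhead [deg]"
    R=Ro.from_quat(s["ee_rot"]);a=np.radians(yhead);y=np.array([np.cos(a),np.sin(a),0]);z=np.array([0,0,-1.])
    T=Ro.from_matrix(np.c_[np.cross(y,z),y,z])
    return (R.inv().apply(np.array(target)-s["position"])/1000).round(4),(R.inv()*T).as_rotvec().round(4)
E
python3 - <<'E'
from h import *
from bench import read_state
im,d,cm=pickle.load(open("top0.pkl","rb"))
m=np.zeros(d.shape,bool);m[135:250,190:232]=1
P=cloud(cm,d,m)
# far-side dock edge (+y world) and channel rails
Q=P[P[:,2]>10];xs=[];ys=[]
for x in range(490,650,8):
    q=Q[abs(Q[:,0]-x)<4]
    if len(q): xs.append(x);ys.append(np.sort(q[:,1])[-2])
f=np.polyfit(xs,ys,1);print("far edge",f,np.degrees(np.arctan(f[0])))
S=hsv(im,(0,0,60),(180,60,120));S[:146]=0;S[182:]=0;S[:,:203]=0;S[:,229:]=0
r=[];
for v in range(146,182):
    u=np.nonzero(S[v])[0]
    if len(u)>5:r.append((v,u.min(),u.max()))
print(r[::6])
for h in(177,178,179):
    x=np.array([np.cos(np.radians(h)),np.sin(np.radians(h))]);y=np.array([-x[1],x[0]]);k=np.array([584.7,84.7]);O=k+42*x-44*y
    b=O+13.6*x; Y=P[:,:2]-O
    print(h,"O",O,"pred battery top centre",b,"far edge y",np.sort(Y[P[:,2]>10]@y)[:200:40].round(),"target",O-49*x+22*y)
s=read_state();print(shift(s,[591.5,107,130],88))
E
```

```text
far edge [-2.60629633e-02  1.69877062e+02] -1.4929598146186565
[]
177 O [545.06034161 130.83780969] pred battery top centre [531.47897994 131.5495787 ] far edge y [-29. -26. -25. -24. -23.] target [592.84179778 106.30349807]
178 O [544.26116312 130.13897525] pred battery top centre [530.66944787 130.61360841] far edge y [-28. -26. -25. -24. -23.] target [592.46352472 106.44230172]
179 O [543.47430269 129.42629966] pred battery top centre [529.87637403 129.66365238] far edge y [-28. -26. -25. -24. -24.] target [592.08288681 106.57448245]
(array([-0.5841,  0.4827,  0.1012]), array([ 0.0019, -0.0006,  0.4516]))
```

```bash
python3 -m handwheel '[[-0.045,0.037,0,0,0,0.06,0.2],[-0.09,0.074,0,0,0,0.12,0],[-0.135,0.111,0,0,0,0.18,-0.15],[-0.18,0.148,0,0,0,0.24,-0.15],[-0.225,0.185,0,0,0,0.3,-0.15],[-0.27,0.222,0,0,0,0.36,-0.15],[-0.315,0.26,0,0,0,0.4,-0.15],[-0.36,0.297,0,0,0,0.45,-0.15],[-0.405,0.334,0,0,0,0.45,-0.15],[-0.45,0.371,0,0,0,0.45,-0.15]]'; python3 -c "
from h import *;from bench import read_state
s=read_state();print(shift(s,[592,106.5,120],88.3))"
```

```text
clock: 1.35
position: [514.6, -48.2, 231.1]
ee_rot: [0.016, 1.0, -0.0, -0.0]
contact_force: [0.3, -0.9, 0.0]
gripper_width: 36.2
grasp_force: 0.0
(array([-0.0723,  0.1571,  0.1111]), array([-0.    , -0.0004, -0.0032]))
```

```bash
python3 -m handwheel '[[-0.024,0.052,0.01,0,0,0,-0.15],[-0.048,0.104,0.03,0,0,0,-0.15],[-0.066,0.142,0.06,0,0,0,-0.15],[-0.0723,0.157,0.09,0,0,0,-0.15],[-0.0723,0.157,0.111,0,0,0,-0.15],[-0.0723,0.157,0.111,0,0,0,-0.15],[-0.0723,0.157,0.111,0,0,0,-0.15]]'; python3 - <<'E'
from h import *
from bench import *
s=read_state();print(s["position"],s["contact_force"],s["gripper_width"])
im,d=get_image("top");cm=camera_model("top")
i2,d2=get_image("side")
a=cv2.resize(im[120:240,170:290],(400,400),interpolation=2);b=cv2.resize(i2[150:270,170:290],(400,400),interpolation=2)
cv2.imwrite("pics/c1.png",cv2.convertScaleAbs(np.hstack([a,b]),alpha=1.8))
E
```

```text
clock: 2.22
position: [592.3, 104.4, 121.1]
ee_rot: [0.017, 1.0, 0.0, 0.001]
contact_force: [0.3, -0.3, 0.4]
gripper_width: 36.6
grasp_force: 0.0
[592.30197617 104.38637924 121.13273963] [ 0.25726251 -0.28399198  0.42545337] 36.616953027083376
```

View pics/c1.png

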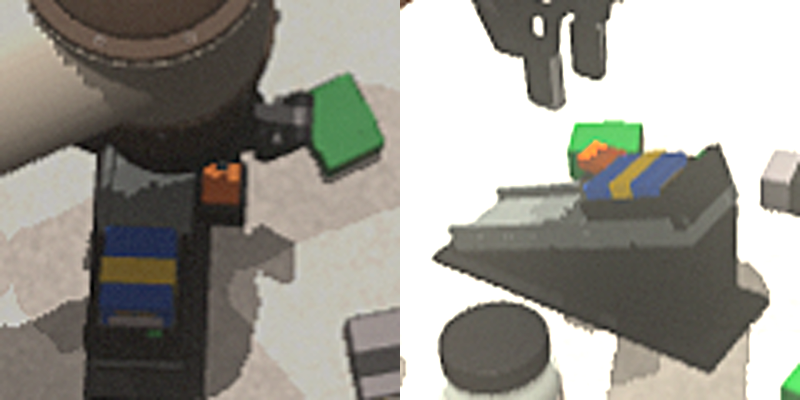

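```bash
python3 -m handwheel '[[0,0.002,0.012,0,0,0,-0.15],[0,0.002,0.024,0,0,0,-0.15],[0,0.002,0.036,0,0,0,-0.15],[0,0.002,0.036,0,0,0,-0.15],[0,0.002,0.036,0,0,0,-0.15]]'; python3 - <<'E'
from h import *
from bench import *
s=read_state();p=s["position"];cm=camera_model("side")
im,d=get_image("side")
pts=[p+[dx,dy,0] for dx in(-11,11) for dy in(-25,25)]
q=cv2.projectPoints(np.array(pts),cm["rvec"],cm["tvec"],cm["K"],cm["dist"])[0][:,0]
x0,y0,f=180,140,6
a=cv2.convertScaleAbs(cv2.resize(im[y0:y0+95,x0:x0+120],None,fx=f,fy=f,interpolation=2),alpha=1.8)
for t in q: cv2.drawMarker(a,(int((t[0]-x0)*f),int((t[1]-y0)*f)),(255,0,255),0,14,2)
cv2.imwrite("pics/c2.png",a);print(p,q)
E
```

```text
clock: 2.95
position: [592.1, 106.5, 84.3]
ee_rot: [0.016, 1.0, -0.0, 0.0]
contact_force: [-0.1, -0.2, -0.3]
gripper_width: 36.6
grasp_force: 0.0
[592.0770592  106.49638822  84.2874329 ] [[232.12308776 188.54117453]
 [218.7327011  199.99244553]
 [223.62380206 186.00510937]
 [209.9763391  197.19067918]]
```

View pics/c2.png

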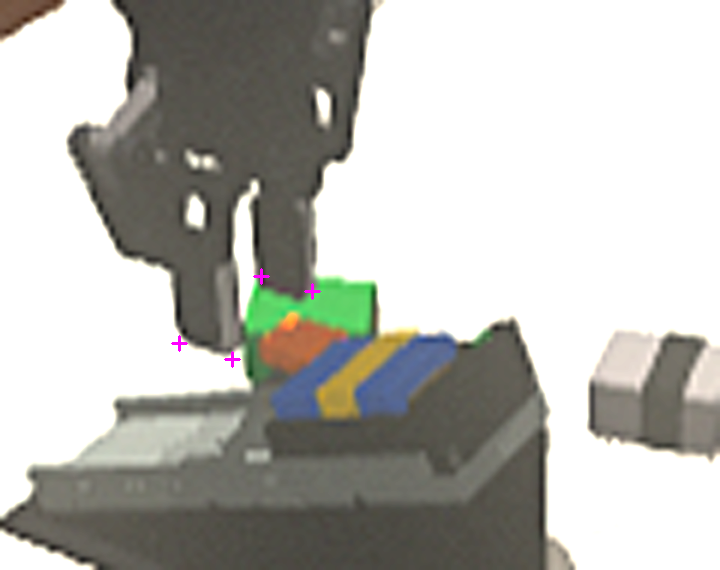

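```bash
python3 -m handwheel '[[0,0,0.008,0,0,0,-0.15],[0,0,0.015,0,0,0,-0.15],[0,0,0.019,0,0,0,-0.15],[0,0,0.019,0,0,0,-0.15],[0,0,0.019,0,0,0,-0.15]]'
```

```text
clock: 3.62
position: [591.7, 106.4, 65.4]
ee_rot: [0.017, 1.0, -0.0, -0.0]
contact_force: [-1.2, -0.6, 1.2]
gripper_width: 36.4
grasp_force: 0.6
```

```bash
python3 -m handwheel '[[0,0,0.003,0,0,0,-0.15],[0,0,0.006,0,0,0,-0.15],[0,0,0.0075,0,0,0,-0.15],[0,0,0.0075,0,0,0,-0.15],[0,0,0.0075,0,0,0,-0.15],[0,0,0.0075,0,0,0,-0.15]]'; python3 - <<'E'
from h import *
from bench import *
s=read_state();p=s["position"]
im,d=get_image("side");t,dt=get_image("top")
x0,y0,f=185,150,6
a=cv2.convertScaleAbs(cv2.resize(im[y0:y0+70,x0:x0+80],None,fx=5,fy=6,interpolation=2),alpha=1.8)
b=cv2.convertScaleAbs(cv2.resize(t[155:225,190:260],(400,420),interpolation=2),alpha=1.8)
cv2.imwrite("pics/c3.png",np.hstack([a,b]))
E
```

```text
clock: 4.38
position: [592.5, 106.6, 58.3]
ee_rot: [0.016, 1.0, 0.0, 0.001]
contact_force: [0.0, -1.5, 6.1]
gripper_width: 36.3
grasp_force: 3.1
```

View pics/c3.png

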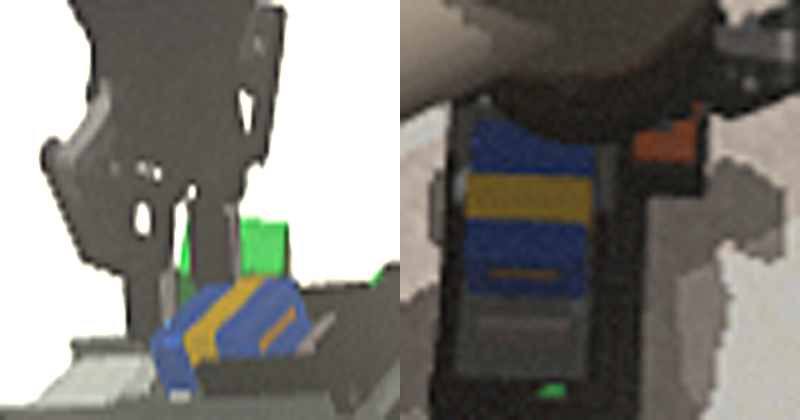

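The battery has popped out. Its blue and yellow block now rests against the near finger (left half, about (165,340)), and the key is held under the other finger (right half, (668,135)). I'll measure the travel next.

```bash
python3 -m handwheel '[[0,0,0,0,0,0,-0.15],[0,0,0,0,0,0,-0.15],[0,0,0,0,0,0,-0.15],[0,0,0,0,0,0,-0.15]]'; python3 - <<'E'
from h import *
from bench import *
cm=camera_model("top")
for n,(im,d) in(("before",pickle.load(open("top0.pkl","rb"))[:2]),("now",get_image("top"))):
    m=hsv(im,(20,120,60),(35,255,255));m[:150]=0;m[230:]=0;m[:,:190]=0;m[:,240:]=0
    print(n,m.sum(),np.median(cloud(cm,d,m),0).round(1))
    for k,r in(("mug",(110,112,165,165)),("jar",(125,178,172,220)),("spare",(270,205,302,245))):
        q=np.zeros(d.shape,bool);q[r[1]:r[3],r[0]:r[2]]=1;P=cloud(cm,d,q);P=P[P[:,2]>15];print(k,P.min(0).round(),P.max(0).round())
E
```

```text
clock: 4.97
position: [592.5, 106.6, 58.3]
ee_rot: [0.016, 1.0, 0.0, 0.001]
contact_force: [0.0, -1.2, 6.5]
gripper_width: 36.4
grasp_force: 3.1
before 157 [527.  129.5 102.2]
mug [619. 237.  15.] [700. 338.  92.]
jar [504. 227.  15.] [569. 290.  74.]
spare [460. -41.  16.] [515.   6.  32.]
now 9 [548.7 138.5  93.8]
mug [535. 166.  15.] [699. 314. 403.]
jar [465. 161.  15.] [560. 273. 471.]
spare [460. -41.  16.] [515.   6.  32.]
```

```bash
python3 - <<'E'
from h import *
from bench import *
for cam in("top","side"):
  cm=camera_model(cam)
  for n,(im,d) in(("before",pickle.load(open(cam+"0.pkl","rb"))[:2]),("now",get_image(cam))):
    hs=cv2.cvtColor(im,cv2.COLOR_BGR2HSV)
    w=np.zeros(d.shape,bool)
    if cam=="top": w[165:215,195:228]=1
    else: w[185:225,200:265]=1
    for c,lo,hi in(("yellow",(19,90,30),(36,255,255)),("blue",(100,90,20),(130,255,255))):
        m=hsv(im,lo,hi)&w;P=cloud(cm,d,m);P=P[(P[:,2]<125)]
        print(cam,n,c,m.sum(),np.median(P,0).round(1),"x range",np.percentile(P[:,0],[3,97]).round(1))
E
```

```text
top before yellow 178 [526.9 131.5 102.1] x range [520.6 534.5]
top before blue 383 [536.5 130.7  98.9] x range [504.4 552.8]
top now yellow 157 [553.2 127.5  91.7] x range [546.8 561. ]
top now blue 366 [542.4 130.6  87.9] x range [525.7 577.3]
side before yellow 89 [526.7 139.3 101.4] x range [519.3 576.8]
side before blue 187 [515.4 138.6 103.5] x range [504.5 550.8]
side now yellow 80 [553.2 142.1  90.6] x range [546.4 560.4]
side now blue 226 [541.2 140.3  87.1] x range [527.1 576.4]
```

The battery is 28 mm out, resting on the ramp against the finger, and the key is down at about 6 N. Handing in.

```bash
python3 -c "
from bench import *
print(job_done())"
```

```text
the job is handed in; nothing more can be done
None
```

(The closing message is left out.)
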